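# Register a flat-edged stencil disc against its alignment bar

### The arm

A 7-joint arm with a two-finger parallel gripper is mounted at the origin on the work surface. World frame = base frame: x ahead of the robot, y to its left, z up, the work surface at z = 0. Lengths are in m, angles in rad, forces in N, time in s.
With the tool pointing down it reaches from about 0.4 to 0.875 m from the base axis. Payload 6.5 kg.
Tool frame: the origin (TCP) lies on the centre line of the jaws, within the pads' length; the fingertips stand 25 mm ahead of it and the grasp point (between the pads) lies 6 mm ahead of it; x points along the fingers, y is the direction in which the jaws open and shut, and the axes are right-handed (so a half turn about x gives the same grasp; the last joint's range is limited). The gripper opens to 85 mm and grips with 20 to 120 N. Pads are 22 mm wide; open, the fingers measure 114 mm over their backs; the gripper's body (76 mm by 85 mm) begins 54 mm behind the grasp point. The pads swing forward as they close: fully open they stand 13 mm farther back than shut.
Start: joints at [-1.204, 0.536, -0.004, 1.538, 0.003, 1.067, -0.071], TCP at [0.273, 0.59, 0.256] pointing down, gripper open.
Joint ranges: [-2.7, 2.7], [-0.37, 2.16], [-1.27, 1.26], [0.24, 2.4], [-1.31, 4.45], [0.19, 1.91], [-2.76, 2.76]. Speed limits (rad/s): [2.39, 2.39, 3.14, 3.14, 3.14, 3.14, 3.14].

### API

Orientations are given as a rotation vector (axis times angle).
In Python, from workcell import sensors, imaging, workorder gives the robot as it stands.
- The arm moves only by the tool drive_tool, never from a script. Its arguments are lists of equal length, an entry for each row: "grip": the opening, from -1 (shut) to 1 (fully open), so that 0 is half open; "dp": the shift along the tool's x, y, z in mm, a list of three; "spin": the turn about the tool's x in degrees. A call has 1 to 12 rows; each row is the pose to reach, as a shift and turn from the pose commanded when the call began, along the tool's axes at that moment; what a row does not reach only later rows make up. A row lasts 1/8 s, in which the tool goes at most 62.5 mm and 10.7 degrees, less where a joint would pass 70% of its speed; a pose out of reach is approached as far as the arm can. A call with a gripper value outside its range is refused whole. The fingers move at their own pace and stop on an object; "newtons" is the grip in N (left out, the last holds). Time passes only in rows, so rows that repeat a pose let the fingers close. It gives the time, the measured TCP pose, the force and the opening at its end, in the units of the state.
- sensors.observe(): the state, without advancing time (a new reading comes with each control period).
- imaging.snapshot(name): name is "scene" or "top"; returns a dict with "img" (384x512x3 uint8, red, green, blue), "intrinsics" (3x3 intrinsics, pixels), "T" (4x4, takes a point from camera to world coordinates). Camera axes: x right, y down, z forward; pixel columns grow to the right and rows downward; lengths in m; the calibration is good to about 2 mm. A picture is of the moment at which its call begins. There is no depth.
- workorder.finish_job(): hands the job in, once; it reports no verdict.
Trained networks look in a picture, given as the dict that the camera call returned (one of the last four; its "shot" number tells which), for a name from the list of things; names that differ only in an ending like _2 or _b are one class to them, and where a whole thing is asked for, a point or a joint stands for the part that bears it (a point fixed in the world has none). Each returns a list of dicts, best first, with "score" (0 to 1); they miss things now and then, are a little off and sometimes report something else, mostly with a low value. They report only what shows in the picture. A call takes as long as a camera call.
- imaging.cut_out(picture, name): "region" (384x512 bool, what is visible of it).
- imaging.pinpoint(picture, name): "point" ([x, y, z] in m, in world coordinates, good to about 4 mm: a listed point, or the origin of a listed thing).
The state is a dict: "time": time; "joints": joint angles; "qd": joint speeds; "tau": joint torques, N m; "ee_pos": TCP position; "tcp_rot": TCP orientation; "wrist_force": force on the tool from outside, world axes, zero at the start; "torque": the same for the moment, N m; "opening": opening from 0.0 (shut) to 1.0 (fully open).
Only numpy, scipy, OpenCV 4.12 (cv2) and the standard library are available. Lean on these libraries where they do the work, as an engineer would, in place of code of your own. Each camera call takes 0.05 s, during which the arm holds its last target.

### The job

Turn the wooden stencil disc on its spindle by pushing its stud with a fingertip (do not pinch the stud) until its straight edge faces the alignment bar, then push the disc along its slide until the straight edge beds flush on the bar's steel facing strip along its whole length. Press it on lightly but definitely for a moment, as you would with one finger, never hard, then let go and leave it lying flush, still touching; leave the other things on the table alone.

Things in the scene. Friction and masses are not known exactly. Their poses are not given: they have to be found in the camera images.
- jig: white base board of the jig, 270 x 290 x 15, fixed to the table. Origin: on its underside, straight below the spindle when the slide is fully back; board spans x -125 to +145, y -145 to +145 in its frame. Its x axis is the slide direction, towards the bar; board top at z 15. It stands anywhere ahead of the robot, turned up to about 25 degrees.
- bed (a joint): travel in m of the low steel bed that carries the disc, along the jig's +x: 0 is fully back, 0.045 the far stop. Dry friction of about 2.5 N; it stays where it is left. The flat meets the strip somewhere at 0.017 to 0.036, the round rim (flat turned away) earlier. The contact is stiff; a light but definite press is 4 to 15 N on the strip, which comes on top of the slide's friction.
- stencil: flat-edged brown wooden disc, radius 65, 9 thick, one straight edge (flat) 78 long at 52 from the centre, two dark leaf shapes beside the centre line. Origin: spindle axis at the disc's underside, 23 above the table (disc top: 32 above). x axis: from the spindle to the middle of the flat. Turns freely either way with dry friction of about 0.07 N m; cannot be lifted. Flat at first 50 to 180 degrees off the bar.
- flat_mid (a point): middle of the flat, half-way up the disc's edge (27.5 above the table)
- stud (a point): centre of the top of the round dark-wood stud on the disc, 18 diameter, 18 tall, 44 from the spindle on the side opposite the flat; its top is 50 above the table. About 1.6 N of sideways push turns the disc. The stud is only glued on: it stands less than 30 N of push or pinch.
- bar: alignment bar: aluminium rail 22 x 150 x 20 on the board, carrying on its disc side a steel facing strip, 5 thick, 150 long, that two screws hold 0 to 14 off the rail (set anew each time, not measured; it does not yield). Strip top 34, rail top 35 above the table. Origin: bottom middle of the rail's face towards the disc; y along the bar, x away from the disc. Up to 3 degrees out of square.
- pen_a: felt marker lying on the jig board (bystander)
- pen_b: felt marker lying beyond the bar (bystander)
- tin: small metal tin, 55 x 36 x 14, on the jig board (bystander)
- tape: roll of paper tape, 90 diameter, 24 tall (bystander)
- jar: small paint jar, 52 diameter, 55 tall (bystander)
- tumbler: drinking glass, 64 diameter at the rim, 110 tall (bystander)
- brush: paint brush lying beside the board (bystander)

How it is judged:
By the outcome, as a careful person would: the job done as asked, in the order asked, and still so for the second after the job is handed in, with the robot touching nothing.
It also fails if it takes over 70 s, if anything falls off the work surface, if the arm or the gripper's body presses on something with over 40 N, if the wrist force passes 120 N, or if a joint passes its speed limit or range.

## Working session

There is one attempt and no reset: what is moved stays moved. The work goes in short steps, Python scripts to look and compute and a tool call to move; the robot and the scene stay as the last step left them, time stands still between calls to the robot, and variables do not carry over. Pictures are saved under pics/ and viewed, and the job is handed in when it is done.

Besides the shell and the picture viewer there is one more tool, called after ">>>" as name([rows], argument=value, ...), one row to a line, values as JSON. drive_tool: Moves the arm, as the interface text tells. Its arguments: {"type":"object","properties":{"grip":{"type":"array","items":{"type":"number"}},"dp":{"type":"array","items":{"type":"array","items":{"type":"number"}}},"spin":{"type":"array","items":{"type":"number"}},"newtons":{"type":"number"}},"required":["grip","dp","spin"]}

```bash
mkdir -p pics; ls
cat > h.py <<'E'
import numpy as np, cv2
from workcell import sensors, imaging, workorder
def proj(s,p):
    p=np.atleast_2d(p); T=np.linalg.inv(s["T"]); c=p@T[:3,:3].T+T[:3,3]; q=c@np.array(s["intrinsics"]).T
    return q[:,:2]/q[:,2:]
def unproj(s,uv,z):
    uv=np.atleast_2d(uv).astype(float); K=np.linalg.inv(np.array(s["intrinsics"])); T=np.array(s["T"])
    d=np.c_[uv,np.ones(len(uv))]@K.T@T[:3,:3].T; o=T[:3,3]
    return o+d*((z-o[2])/d[:,2])[:,None]
def save(s,n,sc=1.5,box=None):
    im=cv2.cvtColor(s["img"],cv2.COLOR_RGB2BGR)
    if box: x0,y0,x1,y1=box; im=im[y0:y1,x0:x1]
    cv2.imwrite("pics/"+n+".png",cv2.resize(im,None,fx=sc,fy=sc,interpolation=cv2.INTER_CUBIC))
E
python3 - <<'E'
from h import *
o=sensors.observe(); print({k:np.round(v,3) for k,v in o.items()})
for n in ("scene","top"):
    s=imaging.snapshot(n); save(s,n+"0"); print(n,np.round(s["T"],3).tolist())
    for t in ("jig","stencil","flat_mid","stud","bar","tin","pen_a","tape","jar","tumbler","brush"):
        r=imaging.pinpoint(s,t); print(t,[(np.round(a["point"],4).tolist(),round(a["score"],2)) for a in r[:2]])
print(sensors.observe()["time"])
E
```

```text
pics
{'time': np.float64(0.0), 'joints': array([-1.204,  0.537, -0.004,  1.539,  0.003,  1.067, -0.071]), 'qd': array([ 0.   , -0.   ,  0.001,  0.001,  0.002, -0.001, -0.001]), 'tau': array([ 0.0000e+00, -5.8340e+01,  1.0490e+00, -2.5912e+01,  1.2000e-02,
        9.0000e-03, -0.0000e+00]), 'ee_pos': array([0.272, 0.59 , 0.255]), 'tcp_rot': array([ 0.338,  1.544, -0.341]), 'wrist_force': array([-0.157,  0.937, -0.816]), 'torque': array([-0.013, -0.005,  0.011]), 'opening': np.float64(1.004)}
scene [[-0.056, 0.508, -0.859, 1.433], [0.998, 0.03, -0.047, 0.105], [0.002, -0.861, -0.509, 0.576], [0.0, 0.0, 0.0, 1.0]]
jig [([0.5118, 0.1576, -0.0011], 0.94)]
stencil [([0.5193, 0.1512, 0.0213], 0.59)]
flat_mid [([0.544, 0.195, 0.0259], 0.58), ([0.3982, -0.017, 0.0055], 0.37)]
stud [([0.4861, 0.1168, 0.0489], 0.56)]
bar [([0.6031, 0.1345, 0.019], 0.86), ([0.5137, 0.1549, -0.0001], 0.32)]
tin [([0.3978, 0.0641, 0.0161], 0.65)]
pen_a [([0.6961, 0.0638, 0.004], 0.67), ([0.5402, 0.2709, 0.0165], 0.6)]
tape [([0.5192, 0.37, -0.003], 0.86)]
jar [([0.5608, -0.0892, 0.002], 0.87), ([0.402, 0.0627, 0.0165], 0.21)]
tumbler [([0.7312, 0.3327, 0.0], 0.58)]
brush [([0.3983, -0.0143, 0.0058], 0.72)]
top [[0.024, -0.975, 0.22, 0.357], [-1.0, -0.024, 0.005, 0.048], [0.001, -0.22, -0.975, 1.138], [0.0, 0.0, 0.0, 1.0]]
jig [([0.5104, 0.15, 0.0001], 0.58)]
stencil [([0.5145, 0.1538, 0.0214], 0.65), ([0.5365, 0.2754, 0.0122], 0.42)]
flat_mid [([0.5431, 0.1972, 0.027], 0.79)]
stud [([0.4872, 0.1209, 0.0492], 0.83)]
bar [([0.597, 0.1381, 0.0143], 0.94)]
tin [([0.4031, 0.0599, 0.0116], 0.53)]
pen_a [([0.6924, 0.0586, 0.0011], 0.68), ([0.5367, 0.2762, 0.0111], 0.48)]
tape []
jar [([0.5629, -0.09, -0.0019], 0.66)]
tumbler [([0.7293, 0.3297, -0.0044], 0.87), ([0.6937, 0.0587, 0.0039], 0.36)]
brush [([0.3976, -0.0122, 0.0019], 0.71)]
1.2
```

View pics/scene0.png

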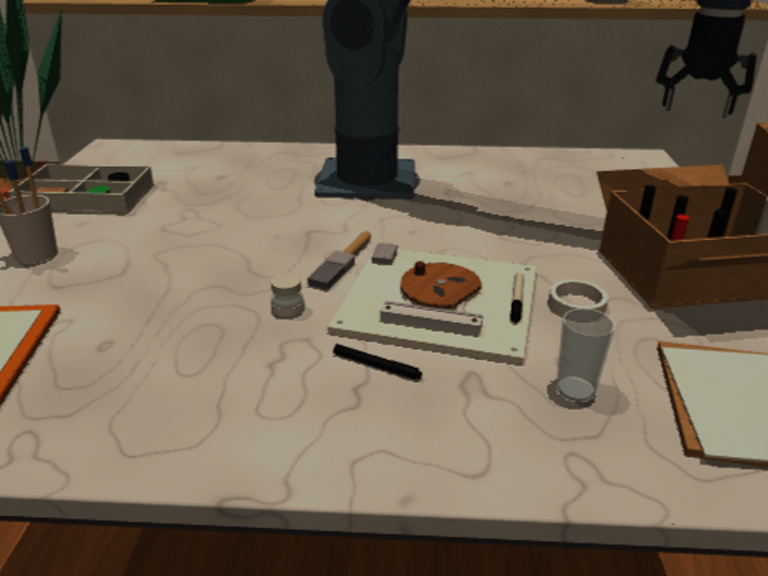

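View pics/top0.png

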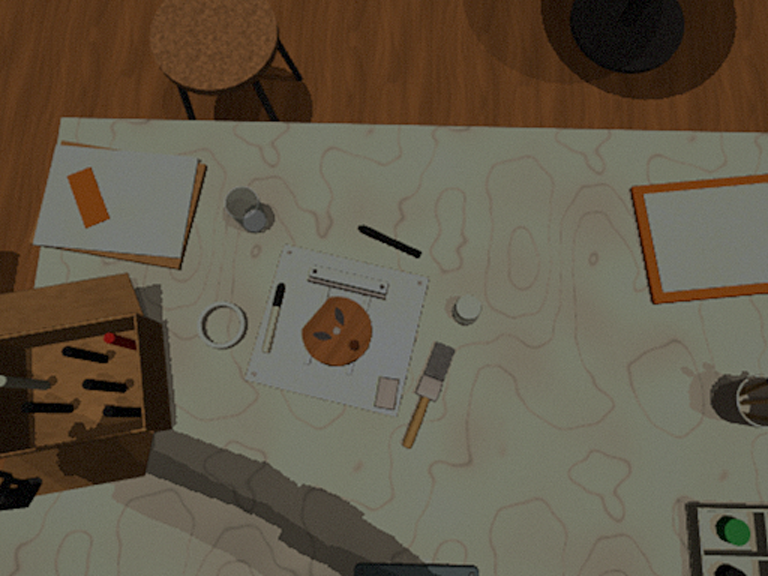

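The wooden disc lies at about (335,330) in the top view. Its flat faces upper left, and the stud is at (354,345), lower right. The bar is above it, running (312,272)–(387,293). The tin is at (387,392) and pen_a at (273,318). I'll refine the geometry next.

Run:
```python
from h import *
from scipy.spatial.transform import Rotation as R
o=sensors.observe(); print(np.round(R.from_rotvec(o["tcp_rot"]).as_matrix(),3))
s=imaging.snapshot("top"); print(s["intrinsics"]); save(s,"topz",5,(160,155,295,280))
for n in ("jig","stencil","bar","stud"):
    r=imaging.cut_out(s,n)
    m=r[0]["region"].astype(np.uint8); print(n,r[0]["score"],m.sum())
    c=max(cv2.findContours(m,0,1)[0],key=cv2.contourArea)
    q=cv2.minAreaRect(c); b=cv2.boxPoints(q); z={"jig":.015,"stencil":.032,"bar":.0345,"stud":.05}[n]
    P=unproj(s,b,z)[:,:2]; print(np.round(b,1).tolist(),np.round(P,4).tolist(), 'ctr',np.round(P.mean(0),4))
    if n in("stencil","stud"):
        W=unproj(s,c[:,0,:],z)[:,:2]
        (cx,r_)=cv2.minEnclosingCircle(W.astype(np.float32)); print('circ',cx,r_)
        M=cv2.moments(m,True); print('cent',unproj(s,[M['m10']/M['m00'],M['m01']/M['m00']],z))
        if n=="stencil":
            d=W-np.array(cx); a=np.degrees(np.arctan2(d[:,1],d[:,0])); i=np.argsort(a)
            print([(int(a[k]),round(1000*np.hypot(*d[k]))) for k in i[::2]])
```

```text
[[ 0.     0.419  0.908]
 [-0.     0.908 -0.419]
 [-1.    -0.     0.   ]]
[[400.59277958   0.         261.95442025]
 [  0.         400.59277958 187.91369647]
 [  0.           0.           1.        ]]
jig 0.8 8846
[[161.6999969482422, 254.5], [184.1999969482422, 159.60000610351562], [286.3999938964844, 183.89999389648438], [263.8999938964844, 278.79998779296875]] [[0.4148, 0.3263], [0.6899, 0.2822], [0.6243, -0.017], [0.3561, 0.0417]] ctr [0.5213 0.1583]
stencil 0.92 1616
[[194.0, 223.0], [226.5, 190.5], [256.0, 220.0], [223.5, 252.5]] [[0.5025, 0.2393], [0.5969, 0.1532], [0.515, 0.0675], [0.4235, 0.1538]] ctr [0.5095 0.1534]
circ (0.5127730965614319, 0.1573142558336258) 0.06549180299043655
cent [[0.51069895 0.15546045 0.032     ]]
[(-179, 61), (-174, 64), (-168, 62), (-163, 63), (-159, 64), (-153, 64), (-148, 64), (-142, 65), (-136, 64), (-129, 64), (-123, 63), (-118, 62), (-112, 62), (-106, 63), (-101, 64), (-96, 63), (-91, 62), (-85, 62), (-80, 63), (-75, 64), (-70, 65), (-65, 64), (-59, 64), (-54, 65), (-46, 64), (-39, 64), (-34, 63), (-28, 62), (-22, 62), (-16, 63), (-10, 64), (-
[... 252 characters left out ...]
 (148, 63), (154, 62), (160, 62), (164, 61), (170, 62), (175, 61)]
bar 0.59 616
[[203.8000030517578, 186.89999389648438], [206.8000030517578, 174.89999389648438], [258.1000061035156, 187.8000030517578], [255.10000610351562, 199.8000030517578]] [[0.6051, 0.2176], [0.6403, 0.211], [0.6065, 0.0642], [0.5718, 0.0717]] ctr [0.6059 0.1411]
stud 0.91 1586
[[194.6999969482422, 225.39999389648438], [224.3000030517578, 190.39999389648438], [256.0, 217.1999969482422], [226.39999389648438, 252.3000030517578]] [[0.4935, 0.2339], [0.5931, 0.1575], [0.52, 0.0673], [0.4233, 0.1443]] ctr [0.5075 0.1508]
circ (0.511010468006134, 0.1552790105342865) 0.06422349810600281
cent [[0.50815155 0.1539108  0.05      ]]
```

View pics/topz.png

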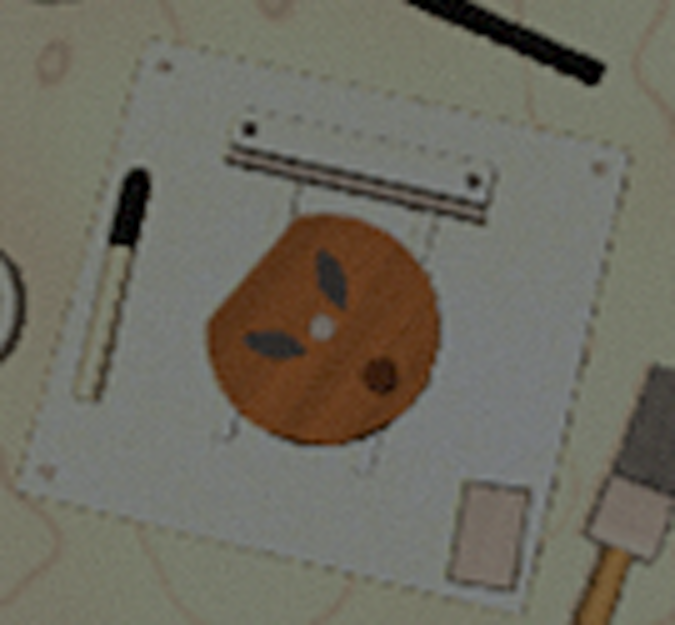

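The zoom shows the spindle cap at about (322,326), the stud at (381,376), the strip's disc-side edge from (226,163) to (484,222), and a flat from (297,218) to (208,325). Next I fit lines in a rectified view.

```bash
cat >> h.py <<'E'
def rect(s,z,x0=.34,x1=.72,y0=-.05,y1=.35,ppm=1500):
    # rectified top image at height z; u = (y1-y)*ppm, v=(x1-x)*ppm
    W=int((y1-y0)*ppm);H=int((x1-x0)*ppm)
    v,u=np.mgrid[0:H,0:W]; P=np.c_[(x1-v.ravel()/ppm),(y1-u.ravel()/ppm),np.full(u.size,z)]
    q=proj(s,P).astype(np.float32)
    return cv2.remap(s["img"],q[:,0].reshape(H,W),q[:,1].reshape(H,W),cv2.INTER_CUBIC)
def spoke(s,p0,p1,z,n=81):
    # sample brightness along world segment
    t=np.linspace(0,1,n)[:,None]; P=np.c_[np.array(p0)+t*(np.array(p1)-np.array(p0)),np.full(n,z)]
    q=proj(s,P).astype(np.float32)
    return cv2.remap(s["img"].astype(np.float32),q[:,0].reshape(1,-1),q[:,1].reshape(1,-1),cv2.INTER_LINEAR)[0]
E
python3 - <<'E'
from h import *
s=imaging.snapshot("top")
f=lambda l:np.array([160,155])+ (np.array(l,float)+.5)/5-.5
c=unproj(s,f([(145,38),(630,150),(522,608),(15,488)]),.015)[:,:2]; print(np.round(c,4))
for a,b,off in ((0,3,0),(1,2,0),(0,1,90),(3,2,90)):
    d=c[a]-c[b]; print(np.degrees(np.arctan2(d[1],d[0]))-off,np.hypot(*d))
st=unproj(s,f([(226,163),(484,222)]),.034)[:,:2]; d=st[0]-st[1]; print('strip',st,np.degrees(np.arctan2(d[1],d[0]))-90,np.hypot(*d))
print('spindle',unproj(s,f([(322,326)]),.032),'stud',unproj(s,f([(381,376)]),.05),'flat',unproj(s,f([(297,218),(208,325)]),.032))
# rim fit with red-blue colour
im=s["img"].astype(int); C=np.array([.5118,.1555]); pts=[]
for it in range(2):
  pts=[]
  for a in np.radians(np.arange(0,360,3)):
    e=np.array([np.cos(a),np.sin(a)]); p=spoke(s,C+e*.04,C+e*.08,.032); g=p[:,0]-p[:,2]
    k=np.argmin(np.convolve(np.diff(g),np.ones(9)/9,'same')); pts.append((np.degrees(a),.04+.04*(k+.5)/80))
  pts=np.array(pts); a=np.radians(pts[:,0]); X=C+np.c_[np.cos(a),np.sin(a)]*pts[:,1:]
  rim=(pts[:,0]<0)|(pts[:,0]>110)
  A=np.c_[2*X[rim],np.ones(rim.sum())]; x=np.linalg.lstsq(A,(X[rim]**2).sum(1),rcond=None)[0]; C=x[:2]; print(C,np.sqrt(x[2]+C@C))
fl=(pts[:,0]>33)&(pts[:,0]<80); v=cv2.fitLine(X[fl].astype(np.float32),cv2.DIST_HUBER,0,.01,.01).ravel(); n=np.array([-v[1],v[0]]); 
if n@(v[2:]-C)<0:n=-n
print('flat normal',np.degrees(np.arctan2(n[1],n[0])),n@(v[2:]-C))
E
```

```text
[[ 0.6824  0.269 ]
 [ 0.6222 -0.0146]
 [ 0.3631  0.0417]
 [ 0.4213  0.3243]]
-11.966797909877272 0.2669096787799559
-12.2541398422306 0.26512600933864805
-11.990800890081132 0.2899120107311714
-11.63611953813411 0.28858717359206615
strip [[0.60456787 0.21471471]
 [0.57413465 0.0679668 ]] -11.71616770153102 0.1498703758370432
spindle [[0.51342788 0.15647836 0.032     ]] stud [[0.48428085 0.12138791 0.05      ]] flat [[0.57426623 0.17330109 0.032     ]
 [0.5124513  0.21989089 0.032     ]]
[0.51225376 0.15605428] 0.06441144459783893
[0.512296   0.15616441] 0.06446468801007191
flat normal 51.697006 0.052097266944160704
```

>>> drive_tool([
  [0, -30, 33],
  [0, -70, 75],
  [0, -110, 118],
  [0, -150, 161],
  [0, -190, 204],
  [0, -230, 247],
  [0, -270, 290],
  [0, -310, 333],
  [20, -350, 376],
  [50, -370, 398],
  [90, -370, 398],
  [90, -370, 398],
], grip=[-1, -1, -1, -1, -1, -1, -1, -1, -1, -1, -1, -1], spin=[0, 0, -2, -4, -6, -8, -10, -12, -12.8, -12.8, -12.8, -12.8], newtons=20)

```text
time: 3.0
ee_pos: [0.4768, 0.0866, 0.1644]
tcp_rot: [0.163, 1.57, -0.167]
wrist_force: [-1.5, 0.5, 0.8]
opening: 0.006
```

```bash
cat >> h.py <<'E'
from scipy.spatial.transform import Rotation as Rr
E
python3 - <<'E'
from h import *
o=sensors.observe(); print(np.round(Rr.from_rotvec(o["tcp_rot"]).as_matrix(),3),o["ee_pos"])
s=imaging.snapshot("scene"); p=np.array(o["ee_pos"])
q=proj(s,np.array([p,p-[0,0,.025],p-[0,0,.038]])); print(q)
x,y=q[1].astype(int); b=(x-60,y-60,x+60,y+60)
img=s["img"]
for k in q: img[int(round(k[1])),int(round(k[0]))]=[0,255,0]
save(s,"tip",5,b)
t=imaging.snapshot("top");save(t,"top1",5,(160,155,295,280))
E
```

```text
[[-0.005  0.208  0.978]
 [-0.002  0.978 -0.208]
 [-1.    -0.003 -0.005]] [0.47683649 0.08657554 0.16442999]
[[265.71343443 130.94832717]
 [265.5197957  140.72630354]
 [265.42095548 145.71733724]]
```

View pics/tip.png

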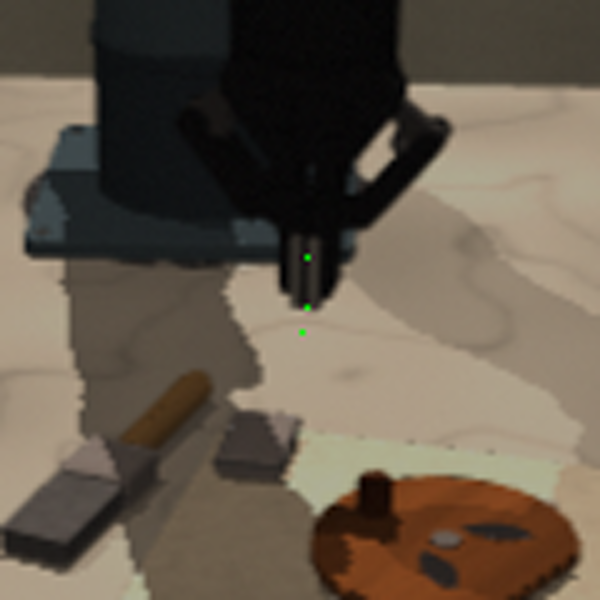

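View pics/top1.png

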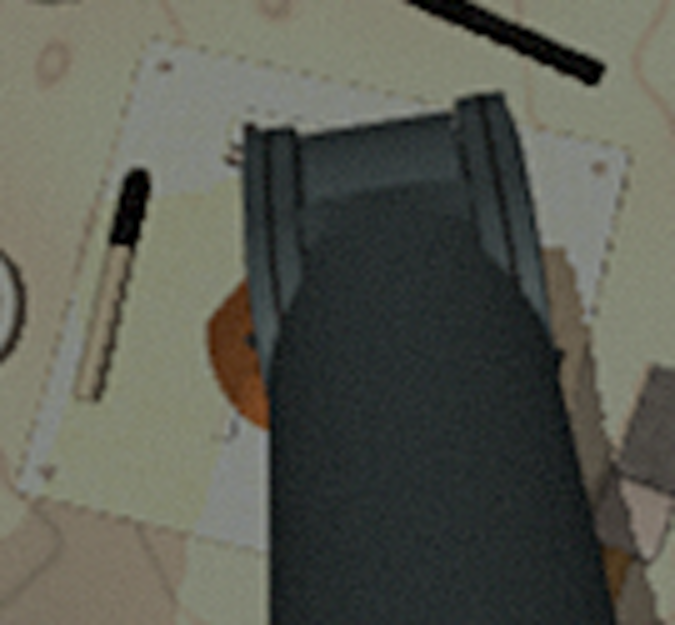

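The tip is 25 mm ahead of the TCP when shut, and the shut fingers are about 24 mm wide. I'll go down beside the stud and start pushing it.

>>> drive_tool([
  [50, 0, 1],
  [90, 0, 1],
  [101, 0, 1],
  [101, 0, 1],
  [101, 6, 1],
  [101, 10, 1],
  [101, 14, 1],
  [101, 17, -2],
  [101, 20, -6],
  [101, 23, -10],
  [101, 26, -13],
  [101, 26, -13],
], grip=[-1, -1, -1, -1, -1, -1, -1, -1, -1, -1, -1, -1], spin=[0, 0, 0, 0, 0, 0, 0, 0, 0, 0, 0, 0])

```text
time: 4.6
ee_pos: [0.47, 0.1144, 0.0654]
tcp_rot: [0.163, 1.567, -0.166]
wrist_force: [-3.9, -2.9, 5.3]
opening: 0.0
```

Run:
```python
from h import *
o=sensors.observe(); print(o["ee_pos"],o["wrist_force"])
s=imaging.snapshot("scene"); save(s,"s2",5,(230,140,350,240))
```

```text
[0.46999703 0.11439739 0.06542555] [-3.85298901 -2.9214927   5.32503308]
```

View pics/s2.png

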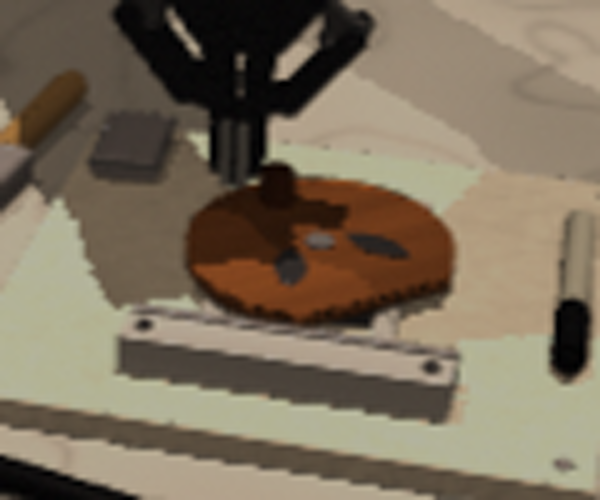

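The flat has turned part-way toward the bar, and the finger is beside the stud at (270,185) in the crop. I'll keep pushing.

>>> drive_tool([
  [0, 3, -3],
  [0, 6, -5],
  [0, 9, -7],
  [0, 12, -8],
  [0, 15, -9],
  [0, 18, -10],
  [0, 21, -11],
  [0, 23, -11],
  [0, 24, -11],
  [0, 24, -11],
], grip=[-1, -1, -1, -1, -1, -1, -1, -1, -1, -1], spin=[0, 0, 0, 0, 0, 0, 0, 0, 0, 0])

```text
time: 5.9
ee_pos: [0.466, 0.1414, 0.0653]
tcp_rot: [0.165, 1.564, -0.164]
wrist_force: [-1.2, -0.8, 0.7]
opening: -0.002
```

Run:
```python
from h import *
o=sensors.observe(); print(o["ee_pos"],o["wrist_force"])
d=o["ee_pos"][:2]-np.array([.5125,.156]); print(d@[.9781,-.2079],d@[.2079,.9781])
s=imaging.snapshot("scene"); save(s,"s3",5,(230,140,350,240))
t=imaging.snapshot("top");save(t,"top3",5,(160,155,295,280))
for c in(s,t):
  for n in("flat_mid","stud","stencil"): print(n,[(np.round(a["point"],4),round(a["score"],2)) for a in imaging.pinpoint(c,n)[:1]])
```

```text
[0.46599353 0.14144219 0.06534762] [-1.23591251 -0.76229465  0.70435314]
-0.04246140713439243 -0.023907689140007952
flat_mid [(array([0.5679, 0.15  , 0.026 ]), 0.72)]
stud [(array([0.4763, 0.1592, 0.0494]), 0.73)]
stencil [(array([0.5211, 0.1507, 0.0224]), 0.69)]
flat_mid [(array([0.566 , 0.1498, 0.0276]), 0.69)]
stud []
stencil [(array([0.5182, 0.1552, 0.023 ]), 0.76)]
```

View pics/s3.png

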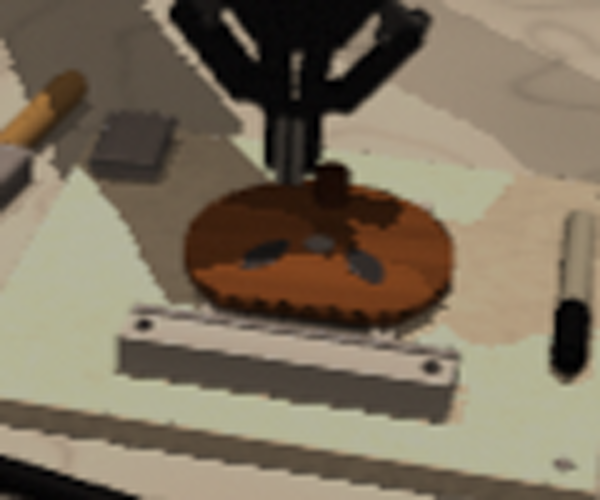

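View pics/top3.png

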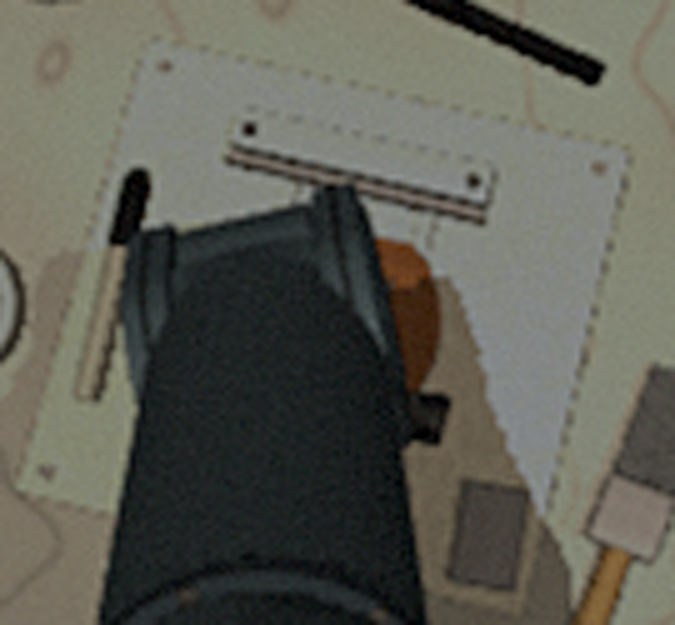

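```bash
cat >> h.py <<'E'
C0=np.array([.5125,.156]); EX=np.array([.9781,-.2079]); EY=np.array([.2079,.9781])
def flatscene(s,z=.023,ys=np.arange(-.03,.0301,.002),x0=.03,x1=.08,verbose=True):
    # last brown->not-brown along jig x, at height z
    X=[]
    for y in ys:
        p=spoke(s,C0+EX*x0+EY*y,C0+EX*x1+EY*y,z,101); g=(p[:,0]-p[:,2])
        gs=cv2.GaussianBlur(g.reshape(1,-1),(0,0),2).ravel(); d=np.diff(gs)
        k=np.argmin(d); X.append(x0+(x1-x0)*(k+.5)/100)
    X=np.array(X)
    v=cv2.fitLine(np.c_[X,ys].astype(np.float32),cv2.DIST_HUBER,0,.001,.001).ravel()
    th=np.degrees(np.arctan2(-v[0]*np.sign(v[1]),abs(v[1])))  # normal angle rel jig x
    if verbose: print(np.round(X*1000,1))
    return th, v[2]-v[0]/v[1]*v[3]
E
python3 - <<'E'
from h import *
s=imaging.snapshot("scene")
print(flatscene(s),flatscene(s,.032))
# strip near edge z .034 : compare line angle using bright strip top: print profile
for y in(-.06,-.03,0,.03,.06):
    p=spoke(s,C0+EX*.06+EY*y,C0+EX*.12+EY*y,.034,31); print(y,p.mean(1).astype(int))
E
```

```text
[42.2 44.2 45.8 43.8 42.7 42.2 42.7 42.7 43.2 40.7 39.8 40.2 41.2 42.7
 43.8 42.2 41.2 41.2 41.2 41.7 40.2 38.8 38.2 38.8 41.7 42.2 41.7 40.2
 39.2 39.8 40.2]
[55.8 56.2 57.8 59.2 60.2 57.8 56.2 56.8 56.8 57.2 61.2 54.3 54.8 54.8
 57.2 57.8 56.2 55.8 55.8 55.3 55.8 54.3 53.3 52.8 52.8 55.8 56.2 56.2
 54.3 53.8 53.8]
(np.float32(3.658404), np.float32(0.041524194)) (np.float32(3.9052598), np.float32(0.055991936))
-0.06 [ 96 100 112 130 141 151 160 165 153 134 117 103  99 128 157 129  92  77
  67  85 121 140 147 136  97  67  67  67  66  66  67]
-0.03 [ 45  33  31  27  28  29  40  60  80  99 112 102  93 127 156 163 163 162
 162 161 159 156 153 137  97  66  66  66  65  65  66]
0 [ 48  34  27  23  22  23  30  49  66  85 105  98  89 116 150 162 162 161
 161 160 159 157 154 142  99  66  66  66  66  66  66]
0.03 [ 22  19  19  18  18  23  28  50  72  92 112 108  99 117 148 162 162 161
 161 160 160 158 154 141  99  68  67  67  66  66  66]
0.06 [ 86 107 123 139 159 163 166 159 150 131 114 102  91 109 144 162 161 161
 161 161 160 158 155 139  97  67  67  66  67  67  67]
```

>>> drive_tool([
  [0, 1, -0.5],
  [0, 2, -1],
  [0, 2.9, -1],
  [0, 2.9, -1],
  [0, 2.9, -1],
  [0, -8, -1],
  [0, -18, -3],
  [-30, -25, -15],
  [-60, -30, -60],
  [-60, -30, -110],
  [-60, -30, -110],
], grip=[-1, -1, -1, -1, -1, -1, -1, -1, -1, -1, -1], spin=[0, 0, 0, 0, 0, 0, 0, 0, 0, 0, 0])

```text
time: 7.72
ee_pos: [0.3477, 0.134, 0.1251]
tcp_rot: [0.161, 1.568, -0.163]
wrist_force: [-0.1, 0.2, -0.6]
opening: 0.003
```

Run:
```python
from h import *
o=sensors.observe(); print(o["ee_pos"],o["wrist_force"])
s=imaging.snapshot("scene"); print(flatscene(s),flatscene(s,.032))
t=imaging.snapshot("top");save(t,"top4",5,(160,155,295,280))
print('top',flatscene(t,.032))
```

```text
[0.34769428 0.13399707 0.12513927] [-0.10677851  0.24897209 -0.58076035]
[40.2 43.8 39.8 39.2 40.2 40.2 43.8 41.7 41.7 43.2 46.2 39.2 39.8 40.2
 42.7 42.2 41.2 41.2 40.7 40.2 39.2 39.8 42.2 41.7 42.2 41.7 41.2 41.7
 39.2 39.8 42.7]
[52.8 52.8 54.8 54.3 53.8 54.3 54.3 56.2 55.8 55.8 56.2 59.8 53.3 53.8
 54.3 56.8 56.2 55.8 55.8 55.3 54.8 53.8 54.3 56.2 56.2 56.2 55.8 55.8
 55.8 53.8 53.8]
(np.float32(-0.39080727), np.float32(0.041254096)) (np.float32(-1.5424522), np.float32(0.055073075))
[55.3 55.3 54.8 54.3 54.3 55.8 55.3 55.3 54.8 54.3 54.8 55.8 55.8 55.3
 54.8 54.8 55.3 55.8 55.8 55.3 55.3 55.3 56.2 56.2 56.2 55.8 55.3 55.3
 55.3 56.2 56.2]
top (np.float32(-1.0864824), np.float32(0.055330645))
```

View pics/top4.png

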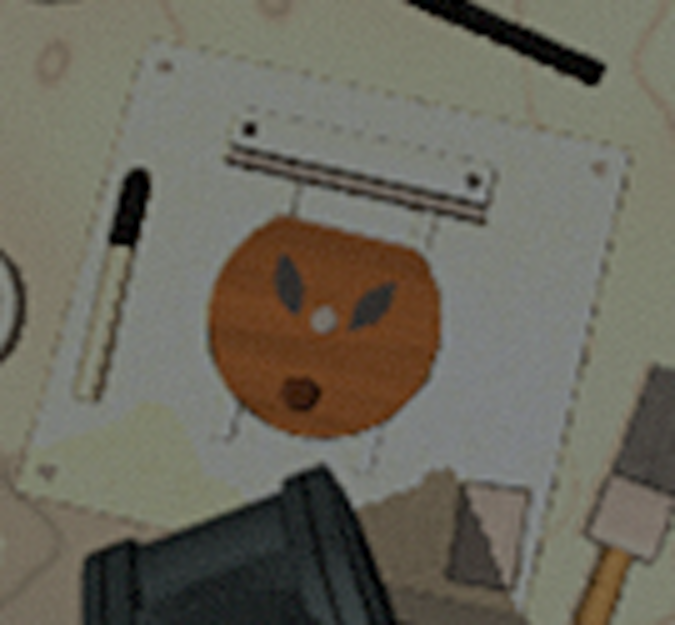

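The flat now faces the bar: in the crop its ends are at about (285,218) and (430,255), parallel to the strip to about 1°. I'll measure the strip-to-flat angle more precisely.

```bash
cat >> h.py <<'E'
def edges(s,reps=1):
    # top view: strip line (dark gap lines) vs flat angle, jig frame
    ysS=np.arange(-.066,.0661,.003); 
    pr=np.array([spoke(s,C0+EX*.05+EY*y,C0+EX*.115+EY*y,.034,131).mean(1) for y in ysS])
    return ysS,pr
E
python3 - <<'E'
from h import *
F=[];acc=0
for i in range(4):
    t=imaging.snapshot("top"); acc=acc+t["img"].astype(np.float32)/4
t["img"]=acc
print(flatscene(t,.032,np.arange(-.034,.0341,.001),verbose=False))
ys,pr=edges(t)
print(np.round(np.linspace(50,115,131)[::4],1)); print(pr[::11,::4].astype(int))
# first dark band min near 70..90, subpixel centroid ; strip near edge
xs=np.linspace(.05,.115,131)
for lo,hi in((.066,.080),(.080,.095)):
    w=(xs>lo)&(xs<hi); X=[]
    for p in pr:
        q=np.clip(np.median(p[w])-p[w],0,None)**2; X.append((q*xs[w]).sum()/q.sum())
    X=np.array(X); c=np.polyfit(ys,X,1); print(lo,np.round(X*1000,1),'ang',-np.degrees(c[0]),c[1], 'sd',np.std(X-np.polyval(c,ys)))
print(sensors.observe()["time"])
E
```

```text
(np.float32(-1.2242268), np.float32(0.055445652))
[ 50.  52.  54.  56.  58.  60.  62.  64.  66.  68.  70.  72.  74.  76.
  78.  80.  82.  84.  86.  88.  90.  92.  94.  96.  98. 100. 102. 104.
 106. 108. 110. 112. 114.]
[[125 125 125 126 125 125 126 125 125 126 126 127 125  99  77  65  99  94
   72  80 109 136 130 119 105  88 102 118 128 126 122 117 120]
 [ 57  58  77 104 123 124 123 122 121 123 125 127 115  80  37  61  84  94
   58  65  97 123 129 127 126 125 124 123 123 123 122 122 123]
 [ 57  53  74 101 126 128 126 124 125 125 125 128 121 103  61  62  92  91
   72  55  95 119 128 126 125 125 124 124 123 122 120 118 123]
 [ 56  55  59  67  78  89  97 101 106 108 101 101 102  81  66  62  95  94
   69  77 102 132 128 126 125 125 125 124 124 123 120 118 120]
 [124 124 123 123 122 124 124 124 124 124 125 127 121  98  55  63  80  94
   62  61  94 123 124 103  62  56  72  99 116 126 123 122 123]]
0.066 [78.2 78.4 78.1 78.1 78.5 78.5 78.3 78.3 78.2 78.1 78.1 77.9 77.8 78.3
 78.3 78.2 78.2 78.5 78.3 78.2 78.3 78.6 78.3 78.1 78.1 78.5 78.4 78.2
 78.2 78.3 78.5 78.3 78.  78.1 78.2 78.2 78.2 78.5 78.5 78.3 78.3 78.6
 78.6 78.3 78.2] ang -0.05880625749592174 0.07827565225718984 sd 0.00016710839331926473
0.08 [85.5 86.1 86.9 86.3 84.9 86.2 86.9 86.4 86.1 86.4 86.4 86.2 86.2 86.3
 86.5 86.4 85.4 85.  86.9 86.8 85.3 84.7 86.9 86.7 85.8 86.3 86.7 86.6
 86.1 86.1 85.6 85.6 86.3 85.5 85.8 87.1 86.7 85.3 86.1 87.1 85.9 84.
 85.5 86.6 86.3] ang 0.09679246945639511 0.08609495053977612 sd 0.0006620201128840419
8.025
```

>>> drive_tool([
  [0, 56, 45],
  [0, 56, 64],
  [40, 56, 64],
  [65, 56, 64],
  [75, 56, 64],
  [75, 56, 64],
  [75, 56, 67],
  [75, 56, 71],
  [75, 56, 75],
  [75, 56, 79],
  [75, 56, 79],
], grip=[-1, -1, -1, -1, -1, -1, -1, -1, -1, -1, -1], spin=[0, 0, 0, 0, 0, 0, 0, 0, 0, 0, 0])

```text
time: 9.4
ee_pos: [0.4412, 0.173, 0.0504]
tcp_rot: [0.165, 1.564, -0.165]
wrist_force: [0.2, 0.5, -0.0]
opening: 0.0
```

Run:
```python
from h import *
o=sensors.observe(); print(o["ee_pos"],o["wrist_force"])
d=o["ee_pos"][:2]-C0; print(d@EX,d@EY)
s=imaging.snapshot("scene"); save(s,"s5",5,(230,140,350,240))
```

```text
[0.44120699 0.17296301 0.05040416] [ 0.21795829  0.51893393 -0.04720146]
-0.07325830286137243 0.0017697030827493988
```

View pics/s5.png

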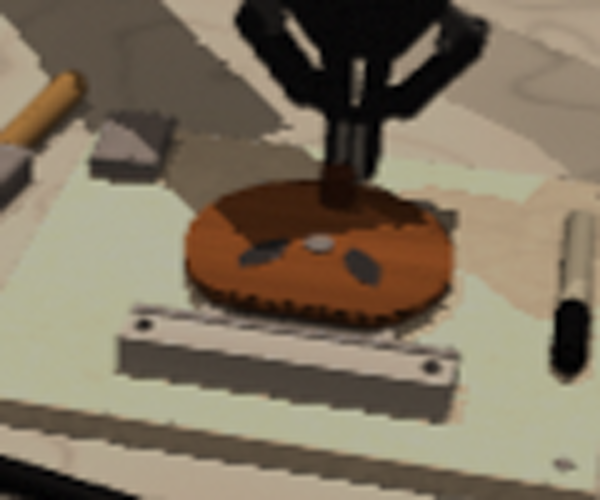

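The finger stands behind the rim at (350,165) and isn't touching yet. I'll centre it and push forward.

>>> drive_tool([
  [0, -1.5, 0],
  [0, -1.5, 3],
  [0, -1.5, 6],
  [0, -1.5, 9],
  [0, -1.5, 12],
  [0, -1.5, 14],
  [0, -1.5, 16],
  [0, -1.5, 17],
  [0, -1.5, 18],
  [0, -1.5, 18],
], grip=[-1, -1, -1, -1, -1, -1, -1, -1, -1, -1], spin=[0, 0, 0, 0, 0, 0, 0, 0, 0, 0])

```text
time: 10.7
ee_pos: [0.4581, 0.1677, 0.0503]
tcp_rot: [0.164, 1.564, -0.165]
wrist_force: [-2.8, -0.6, 0.1]
opening: -0.003
```

Run:
```python
from h import *
o=sensors.observe(); print(o["ee_pos"],o["wrist_force"])
d=o["ee_pos"][:2]-C0; print(d@EX,d@EY)
s=imaging.snapshot("scene"); save(s,"s6",5,(230,140,350,240))
t=imaging.snapshot("top"); save(t,"t6",5,(160,155,295,280))
```

```text
[0.45809156 0.16770528 0.05025375] [-2.78749846 -0.64834515  0.08141251]
-0.05565042436060382 0.00013742337511642885
```

View pics/s6.png

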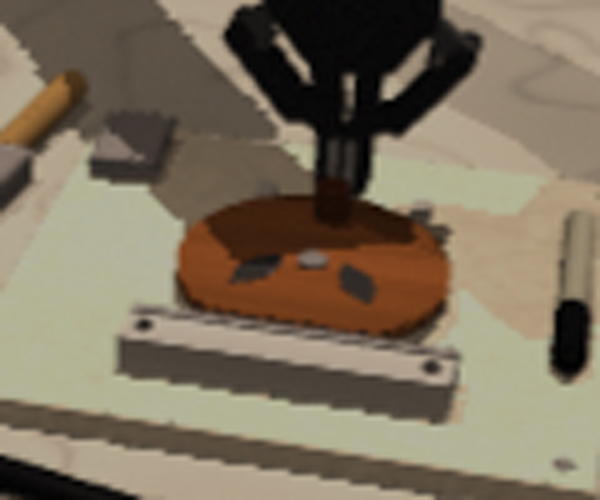

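View pics/t6.png

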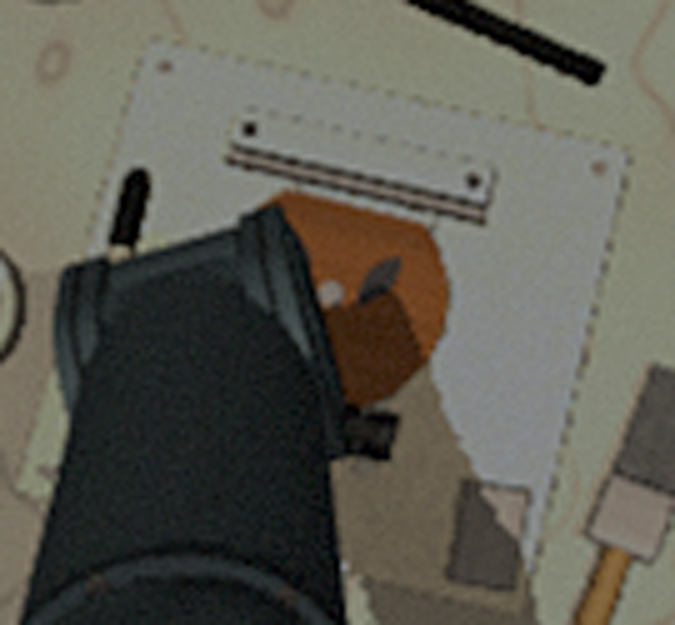

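Run:
```python
from h import *
acc=0
for i in range(3):
    t=imaging.snapshot("top"); acc=acc+t["img"].astype(np.float32)/3
t["img"]=acc
print(flatscene(t,.032,np.arange(-.034,.026,.001),.06,.09))
print(unproj(t,np.array([160,155])+(np.array([[330,292]])+.5)/5-.5,.032)[0,:2]@EX-C0@EX)
```

```text
[70.6 70.6 70.4 70.4 70.  69.7 69.7 69.7 69.4 69.1 69.4 70.  70.6 70.6
 70.6 70.6 70.4 70.  69.7 69.7 69.4 69.4 69.7 71.  71.2 71.  70.6 70.6
 70.4 70.  70.  69.7 69.7 69.7 70.  71.2 71.  71.  71.  71.  70.6 70.4
 70.4 70.  70.  70.  71.6 71.6 71.2 71.2 71.2 71.  70.6 70.4 70.4 70.
 70.4 71.8 71.6 71.6]
(np.float32(-1.0497291), np.float32(0.07051246))
0.020346910578102728
```

>>> drive_tool([
  [0, 0, 1.5],
  [0, 0, 3],
  [0, 0, 4],
  [0, 0, 4.5],
  [0, 0, 4.5],
], grip=[-1, -1, -1, -1, -1], spin=[0, 0, 0, 0, 0])

```text
time: 11.58
ee_pos: [0.4626, 0.1669, 0.0503]
tcp_rot: [0.164, 1.564, -0.164]
wrist_force: [-2.4, -0.9, -0.4]
opening: -0.003
```

>>> drive_tool([
  [0, 0, 0.5],
  [0, 0, 1],
  [0, 0, 1],
  [0, 0, 1],
], grip=[-1, -1, -1, -1], spin=[0, 0, 0, 0])

```text
time: 12.08
ee_pos: [0.4635, 0.1667, 0.0503]
tcp_rot: [0.164, 1.564, -0.164]
wrist_force: [-2.6, -0.4, -0.8]
opening: -0.0
```

>>> drive_tool([
  [0, 0, 0.5],
  [0, 0, 0.5],
  [0, 0, 0.5],
  [0, 0, 0.5],
], grip=[-1, -1, -1, -1], spin=[0, 0, 0, 0])

```text
time: 12.58
ee_pos: [0.4639, 0.1665, 0.0503]
tcp_rot: [0.164, 1.564, -0.164]
wrist_force: [-3.0, -0.7, -1.1]
opening: 0.002
```

>>> drive_tool([
  [0, 0, 0.5],
  [0, 0, 0.5],
  [0, 0, 0.5],
  [0, 0, 0.5],
], grip=[-1, -1, -1, -1], spin=[0, 0, 0, 0])

```text
time: 13.08
ee_pos: [0.4644, 0.1665, 0.0503]
tcp_rot: [0.164, 1.564, -0.164]
wrist_force: [-2.3, -0.9, -0.9]
opening: 0.002
```

>>> drive_tool([
  [0, 0, 0.5],
  [0, 0, 0.5],
  [0, 0, 0.5],
  [0, 0, 0.5],
], grip=[-1, -1, -1, -1], spin=[0, 0, 0, 0])

```text
time: 13.58
ee_pos: [0.4649, 0.1663, 0.0503]
tcp_rot: [0.164, 1.564, -0.164]
wrist_force: [-2.3, -0.7, -0.8]
opening: 0.003
```

Run:
```python
from h import *
o=sensors.observe(); print(o["ee_pos"],o["wrist_force"])
t=imaging.snapshot("top"); save(t,"t7",8,(195,170,275,230))
```

```text
[0.46494931 0.16633855 0.0503117 ] [-2.27141091 -0.71220143 -0.81235939]
```

View pics/t7.png

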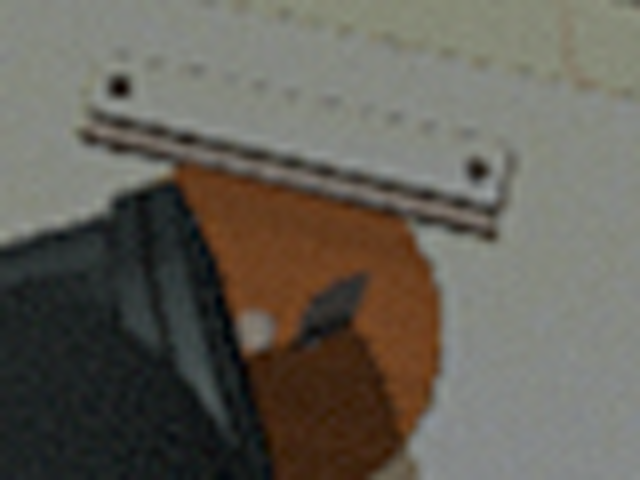

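The flat edge is now about a pixel (1–2 mm) from the strip, running (180,165)–(410,215) in the crop. I'll creep on in small steps.

>>> drive_tool([
  [0, 0, 0.5],
  [0, 0, 0.5],
  [0, 0, 0.5],
  [0, 0, 0.5],
], grip=[-1, -1, -1, -1], spin=[0, 0, 0, 0])

```text
time: 14.12
ee_pos: [0.4654, 0.1662, 0.0503]
tcp_rot: [0.164, 1.564, -0.164]
wrist_force: [-2.6, -0.7, -0.1]
opening: -0.0
```

>>> drive_tool([
  [0, 0, 0.4],
  [0, 0, 0.4],
  [0, 0, 0.4],
  [0, 0, 0.4],
], grip=[-1, -1, -1, -1], spin=[0, 0, 0, 0])

```text
time: 14.62
ee_pos: [0.4658, 0.1662, 0.0503]
tcp_rot: [0.164, 1.564, -0.164]
wrist_force: [-1.8, -0.7, -1.2]
opening: -0.002
```

>>> drive_tool([
  [0, 0, 0.4],
  [0, 0, 0.4],
  [0, 0, 0.4],
  [0, 0, 0.4],
], grip=[-1, -1, -1, -1], spin=[0, 0, 0, 0])

```text
time: 15.12
ee_pos: [0.4661, 0.1661, 0.0503]
tcp_rot: [0.164, 1.565, -0.164]
wrist_force: [-2.7, -1.1, -0.9]
opening: -0.001
```

>>> drive_tool([
  [0, 0, 0.4],
  [0, 0, 0.4],
  [0, 0, 0.4],
  [0, 0, 0.4],
], grip=[-1, -1, -1, -1], spin=[0, 0, 0, 0])

```text
time: 15.62
ee_pos: [0.4662, 0.166, 0.0502]
tcp_rot: [0.164, 1.565, -0.164]
wrist_force: [-4.3, -0.8, 0.4]
opening: -0.002
```

>>> drive_tool([
  [0, 0, 0.4],
  [0, 0, 0.4],
  [0, 0, 0.4],
  [0, 0, 0.4],
], grip=[-1, -1, -1, -1], spin=[0, 0, 0, 0])

```text
time: 16.12
ee_pos: [0.4663, 0.166, 0.0502]
tcp_rot: [0.164, 1.566, -0.164]
wrist_force: [-5.4, 0.3, 1.0]
opening: -0.001
```

>>> drive_tool([
  [0, 0, 0.4],
  [0, 0, 0.4],
  [0, 0, 0.4],
  [0, 0, 0.4],
], grip=[-1, -1, -1, -1], spin=[0, 0, 0, 0])

```text
time: 16.62
ee_pos: [0.4663, 0.166, 0.0502]
tcp_rot: [0.164, 1.566, -0.164]
wrist_force: [-7.0, -0.7, 2.5]
opening: 0.003
```

Run:
```python
from h import *
o=sensors.observe(); print(o["ee_pos"],o["wrist_force"])
acc=0
for i in range(4):
    t=imaging.snapshot("top"); acc=acc+t["img"].astype(np.float32)/4
t["img"]=np.clip(acc*1.5,0,255).astype(np.uint8); save(t,"t8",10,(205,172,265,210))
```

```text
[0.46633238 0.16600919 0.05016539] [-7.01838576 -0.65566983  2.5272874 ]
```

View pics/t8.png

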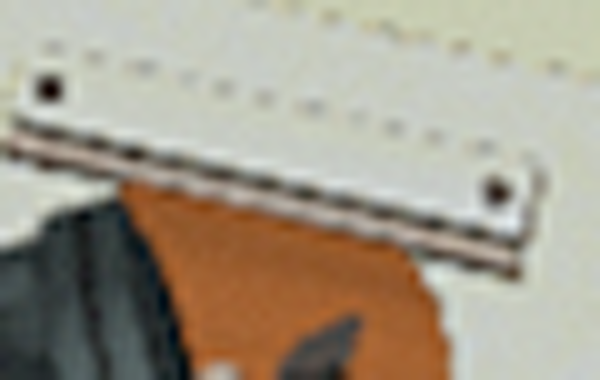

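Total push is 7 N, about 4.5 N of it on the strip. The left corner probably touches first, because the flat was about −1° off. I'll drag the rim gently sideways under this light load so the flat beds.

>>> drive_tool([
  [0, -0.5, 0],
  [0, -1, 0],
  [0, -1.5, 0],
  [0, -1.5, 0],
  [0, -1.5, 0],
], grip=[-1, -1, -1, -1, -1], spin=[0, 0, 0, 0, 0])

```text
time: 17.45
ee_pos: [0.4664, 0.1653, 0.0502]
tcp_rot: [0.164, 1.566, -0.163]
wrist_force: [-5.5, 1.6, 0.5]
opening: -0.001
```

```bash
cat >> h.py <<'E'
def rep():
    o=sensors.observe(); d=o["ee_pos"][:2]-C0; f=o["wrist_force"]
    print("t %.2f x' %.2f y' %.2f z %.2f  Fx' %.2f Fy' %.2f Fz %.2f"%(o["time"],1e3*d@EX,1e3*d@EY,1e3*o["ee_pos"][2],f[:2]@EX,f[:2]@EY,f[2]), "T",np.round(o["torque"],3))
E
python3 -c "
from h import *
rep()"
```

```text
t 17.45 x' -46.99 y' -0.49 z 50.24  Fx' -5.76 Fy' 0.42 Fz 0.51 T [ 0.551  1.265 -0.03 ]
```

>>> drive_tool([
  [0, -0.5, 0],
  [0, -1, 0],
  [0, -1.5, 0],
  [0, -1.5, 0],
  [0, -1.5, 0],
], grip=[-1, -1, -1, -1, -1], spin=[0, 0, 0, 0, 0])

```text
time: 18.08
ee_pos: [0.4666, 0.1644, 0.0503]
tcp_rot: [0.165, 1.565, -0.162]
wrist_force: [-4.9, 2.5, -1.0]
opening: 0.003
```

```bash
python3 -c "
from h import *
rep()
acc=0
for i in range(4):
    t=imaging.snapshot('top'); acc=acc+t['img'].astype(np.float32)/4
t['img']=np.clip(acc*1.5,0,255).astype(np.uint8); save(t,'t9',10,(205,172,265,210))
"
```

```text
t 18.07 x' -46.66 y' -1.30 z 50.32  Fx' -5.27 Fy' 1.43 Fz -0.96 T [0.819 1.043 0.051]
```

View pics/t9.png

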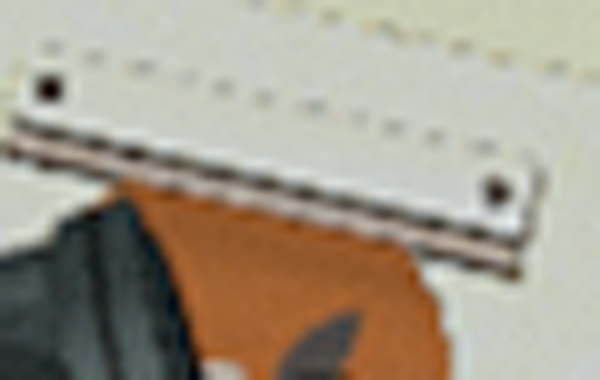

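>>> drive_tool([
  [0, -0.5, 0.2],
  [0, -1, 0.3],
  [0, -1.5, 0.3],
  [0, -1.5, 0.3],
  [0, -1.5, 0.3],
], grip=[-1, -1, -1, -1, -1], spin=[0, 0, 0, 0, 0])

```text
time: 18.9
ee_pos: [0.4665, 0.1638, 0.0504]
tcp_rot: [0.165, 1.565, -0.161]
wrist_force: [-4.6, 5.5, -2.0]
opening: -0.0
```

```bash
python3 -c "
from h import *
rep()"
```

```text
t 18.90 x' -46.66 y' -1.90 z 50.37  Fx' -5.59 Fy' 4.39 Fz -1.97 T [1.363 1.168 0.087]
```

>>> drive_tool([
  [0, -0.5, 0.2],
  [0, -1, 0.3],
  [0, -1.5, 0.3],
  [0, -1.5, 0.3],
  [0, -1.5, 0.3],
], grip=[-1, -1, -1, -1, -1], spin=[0, 0, 0, 0, 0])

```text
time: 19.52
ee_pos: [0.4663, 0.1628, 0.0505]
tcp_rot: [0.165, 1.565, -0.16]
wrist_force: [-6.0, 7.3, -0.1]
opening: 0.002
```

```bash
python3 -c "
from h import *
rep()"
```

```text
t 19.52 x' -46.59 y' -2.94 z 50.46  Fx' -7.36 Fy' 5.86 Fz -0.13 T [1.585 1.293 0.079]
```

Sideways friction is high. I'll ease the side load off while keeping the light press.

>>> drive_tool([
  [0, 0.5, 0],
  [0, 1, 0],
  [0, 1.5, 0],
  [0, 1.5, 0],
  [0, 1.5, 0],
], grip=[-1, -1, -1, -1, -1], spin=[0, 0, 0, 0, 0])

```text
time: 20.15
ee_pos: [0.4664, 0.1631, 0.0504]
tcp_rot: [0.164, 1.566, -0.162]
wrist_force: [-6.5, 3.9, 2.9]
opening: -0.004
```

```bash
python3 -c "
from h import *
rep()"
```

```text
t 20.15 x' -46.60 y' -2.69 z 50.36  Fx' -7.21 Fy' 2.50 Fz 2.89 T [0.978 1.403 0.048]
```

>>> drive_tool([
  [0, 0.5, 0],
  [0, 1, 0],
  [0, 1, 0],
  [0, 1, 0],
  [0, 1, 0],
], grip=[-1, -1, -1, -1, -1], spin=[0, 0, 0, 0, 0])

```text
time: 20.78
ee_pos: [0.4664, 0.1632, 0.0503]
tcp_rot: [0.164, 1.566, -0.163]
wrist_force: [-7.4, 2.4, 2.2]
opening: -0.003
```

```bash
python3 -c "
from h import *
rep()
acc=0
for i in range(4):
    t=imaging.snapshot('top'); acc=acc+t['img'].astype(np.float32)/4
t['img']=np.clip(acc*1.5,0,255).astype(np.uint8); save(t,'t10',10,(205,172,265,210))
s=imaging.snapshot('scene'); save(s,'s10',8,(250,165,330,225))
"
```

```text
t 20.77 x' -46.63 y' -2.56 z 50.30  Fx' -7.70 Fy' 0.82 Fz 2.16 T [0.54  1.412 0.056]
```

View pics/t10.png

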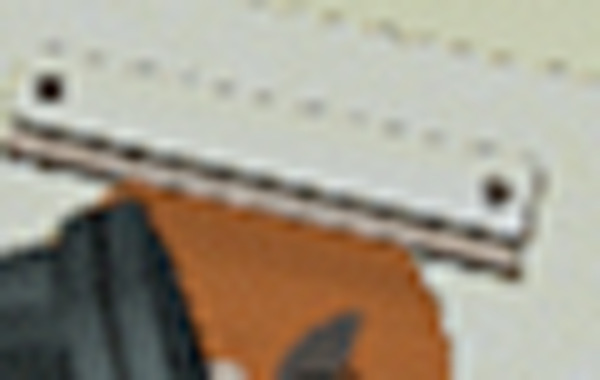

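View pics/s10.png

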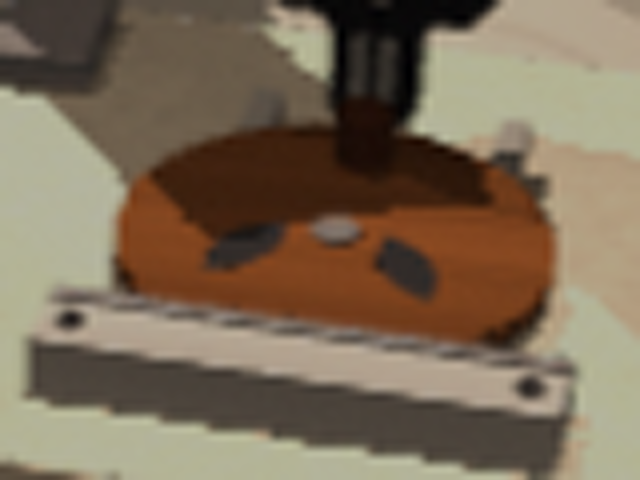

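It looks flush: the brown meets the strip along (120,190)–(410,255) in the top crop. Now I'll null the side force and make a definite light press (about 11 N total, 8–9 N on the strip). With a central push that only balances if the whole flat bears.

>>> drive_tool([
  [0, 0.4, 0.3],
  [0, 0.5, 0.5],
  [0, 0.5, 0.7],
  [0, 0.5, 0.7],
  [0, 0.5, 0.7],
], grip=[-1, -1, -1, -1, -1], spin=[0, 0, 0, 0, 0])

```text
time: 21.65
ee_pos: [0.4665, 0.1632, 0.0502]
tcp_rot: [0.164, 1.567, -0.164]
wrist_force: [-8.6, 0.6, 4.9]
opening: 0.001
```

```bash
python3 -c "
from h import *
rep()"
```

```text
t 21.65 x' -46.52 y' -2.48 z 50.24  Fx' -8.53 Fy' -1.20 Fz 4.93 T [0.368 1.799 0.003]
```

>>> drive_tool([
  [0, -0.2, 0.3],
  [0, -0.3, 0.5],
  [0, -0.3, 0.5],
  [0, -0.3, 0.5],
  [0, -0.3, 0.5],
  [0, -0.3, 0.5],
  [0, -0.3, 0.5],
], grip=[-1, -1, -1, -1, -1, -1, -1], spin=[0, 0, 0, 0, 0, 0, 0])

```text
time: 22.52
ee_pos: [0.4665, 0.1632, 0.0502]
tcp_rot: [0.163, 1.568, -0.163]
wrist_force: [-9.3, 3.0, 5.3]
opening: 0.001
```

```bash
python3 -c "
from h import *
rep()"
```

```text
t 22.52 x' -46.49 y' -2.50 z 50.24  Fx' -9.70 Fy' 1.03 Fz 5.29 T [0.576 1.955 0.016]
```

The press held steady for about 1 s at 8.5–9.7 N total, roughly 6–7 N on the strip. I'll back straight off.

>>> drive_tool([
  [0, 0, -0.5],
  [0, 0, -1],
  [0, 0, -1.5],
  [0, 0, -2],
  [0, 0, -3],
  [0, 0, -6],
  [0, 0, -15],
  [-30, 0, -30],
  [-80, 0, -60],
  [-120, 0, -90],
  [-120, 0, -90],
], grip=[-1, -1, -1, -1, -1, -1, -1, -1, -1, -1, -1], spin=[0, 0, 0, 0, 0, 0, 0, 0, 0, 0, 0])

```text
time: 23.9
ee_pos: [0.3801, 0.1823, 0.1727]
tcp_rot: [0.166, 1.561, -0.159]
wrist_force: [-0.2, 1.0, -0.4]
opening: -0.007
```

```bash
python3 -c "
from h import *
rep()
acc=0
for i in range(6):
    t=imaging.snapshot('top'); acc=acc+t['img'].astype(np.float32)/6
t['img']=acc
print(flatscene(t,.032,np.arange(-.034,.0341,.001),.065,.095))
t['img']=np.clip(acc*1.5,0,255).astype(np.uint8); save(t,'t11',10,(200,172,265,225))
s=imaging.snapshot('scene'); save(s,'s11',8,(250,165,330,225)); save(s,'s11f')
"
```

```text
t 23.90 x' -135.02 y' -1.77 z 172.71  Fx' -0.39 Fy' 0.91 Fz -0.37 T [ 0.014 -0.01  -0.034]
[79.9 79.9 79.6 79.2 79.2 79.  79.  78.6 79.9 80.2 80.2 80.2 79.9 79.9
 79.6 79.2 79.2 79.  79.  79.  79.2 80.2 80.2 80.2 79.9 79.9 79.6 79.6
 79.2 79.2 79.  79.2 79.9 80.4 80.4 80.4 80.2 79.9 79.9 79.6 79.2 79.2
 79.2 79.  79.  78.6 79.  80.4 79.9 79.9 79.9 79.6 79.6 79.2 79.2 79.
 79.2 79.2 80.4 80.4 80.2 80.2 80.2 79.6 79.6 79.6 79.2 79.  79. ]
(np.float32(0.0886875), np.float32(0.07955062))
```

View pics/t11.png

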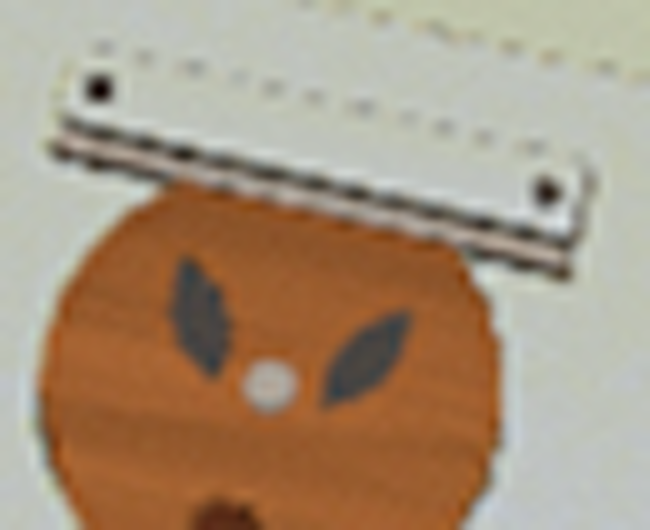

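View pics/s11.png

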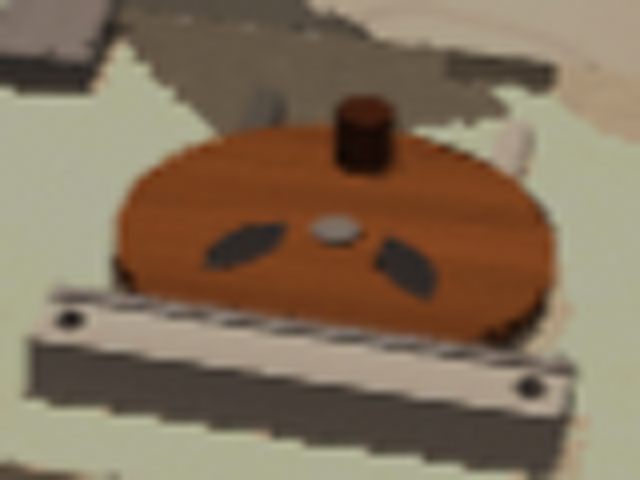

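View pics/s11f.png

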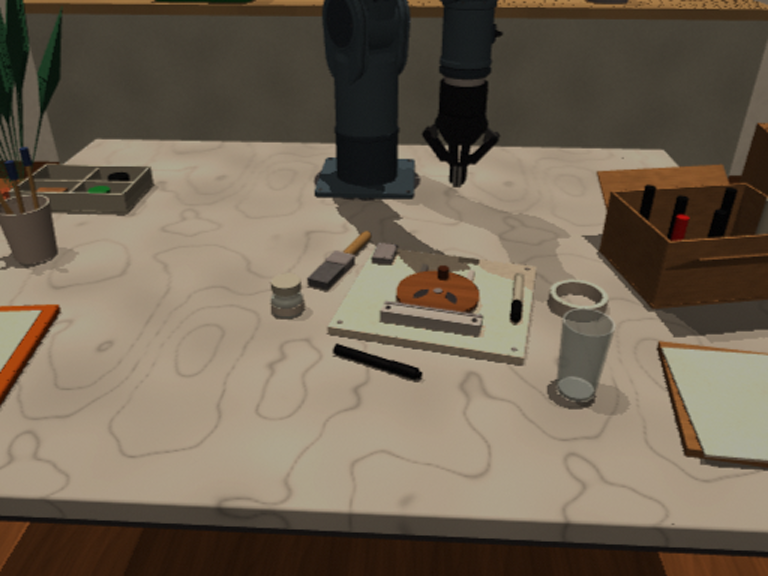

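The flat now lies along the strip over its whole length, (165,185)–(455,250) in the top crop. The angle to the strip is +0.09° versus −0.06° measured for the strip, and there is no visible gap. The robot is clear and the other objects haven't moved, so I'm handing in.

```bash
python3 -c "
from h import *
print(workorder.finish_job())"
```

```text
the job is handed in; nothing more can be done
None
```

The disc's flat is bedded on the steel strip along its whole length, and I handed the job in at about 24 s with the robot clear of everything.

- **Turning:** I pushed the stud sideways with the shut fingertips, without pinching it, until the flat faced the bar to within about 1°. The disc and slide crept forward about 3 mm while I did this.
- **Bedding:** I pushed the back of the disc's rim along the slide until it met the strip. One corner touched first, so I dragged the rim gently sideways under light load to close the last degree. The highest side force I read was about 6 N.
- **Pressing:** With the side force brought near zero, I held a steady push of about 8.5 to 9.7 N for about a second. Taking off the slide's friction, that is roughly 6 to 7 N on the strip. I then backed straight off and raised the tool.

**Last checks:**
- In the top view the flat measured +0.09° and the strip −0.06°. The difference is within the measuring error, which is a few tenths of a degree.
- No gap shows along the flat in either camera.
- The wrist force read about zero, and the other objects look unmoved.
- The cameras cannot resolve a gap much under 1 mm. That the flat is fully flush also rests on the force balance during the press: with a central push and almost no side force, it only balances if the whole flat bears on the strip.

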